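# Step the solder-guide turret to the widest guide and confirm

### The arm

A 6-joint arm with a two-finger parallel gripper is mounted at the origin on a cart in front of the work surface, level with it; the furniture and walls round the work are solid. World frame = base frame: x ahead of the robot, y to its left, z up, the work surface at z = 0. Lengths are in m, angles in rad, forces in N, time in s.
With the tool pointing down it reaches from about 0.275 to 0.975 m from the base axis. Payload 8.4 kg.
Tool frame: the origin (TCP) lies on the centre line of the jaws, within the pads' length; the fingertips stand 14 mm ahead of it and the grasp point (between the pads) lies 5 mm behind it; z points along the fingers, y is the line along which they close (so a half turn about z gives the same grasp; the last joint's range is limited). The gripper opens to 92 mm and grips with 3 to 60 N. Pads are 20 mm wide; open, the fingers measure 128 mm over their backs; the gripper's body (75 mm by 189 mm) begins 69 mm behind the grasp point.
Start: joints at [1.254, 0.353, 1.633, -0, 1.155, -0.002], TCP at [0.194, 0.594, 0.2] pointing down, gripper open.
Joint ranges: [-2.63, 2.63], [-0.92, 2.1], [0.06, 2.66], [-1.3, 4.44], [0, 2.69], [-3.02, 3.02]. Speed limits (rad/s): [2.22, 2.22, 2.79, 3.14, 3.14, 3.14].

### API

Orientations are given as a 3x3 rotation matrix whose columns are the frame's x, y, z axes.
In Python, from workcell import ctrl gives the robot as it stands.
- The arm moves only by the tool arm_command, never from a script. Its argument "rows" is a list of rows, each a list of 2 entries, a list of its own where there are three numbers: the shift along the tool's x, y, z in mm, then the turn, a rotation vector about the tool's x, y, z in degrees. A call has exactly 8 rows; each row is the pose to reach, as a shift and turn from the pose commanded when the call began, along the tool's axes at that moment; what a row does not reach only later rows make up. A row lasts 1/8 s, in which the tool goes at most 62.5 mm and 10.7 degrees, less where a joint would pass 70% of its speed; a pose out of reach is approached as far as the arm can. A call with a gripper value outside its range is refused whole. "jaw" is the opening, from 0 (shut) to 1 (fully open), set as the call begins (left out, the last holds). The fingers move at their own pace and stop on an object; the grip force is fixed at half the most. Time passes only in rows, so rows that repeat a pose let the fingers close, or fill a call up. It gives the time, the measured TCP pose, the force, the opening and the grip force at its end, in the units of the state.
- ctrl.get_obs(): the state, without advancing time (a new reading comes with each control period).
- ctrl.read_camera(name): name is "scene" or "top" or "wrist"; returns a dict with "pixels" (480x640x3 uint8, red, green, blue), "range_z" (480x640 float32, m along the optical axis (not along the pixel's ray), 0 where there is no reading), "intrinsics" (3x3 intrinsics, pixels), "camera_from_world" (4x4, takes a point from world to camera coordinates); the wrist camera has in their place "T_tool_cam" (4x4, takes a point from camera to tool coordinates, whose origin is the TCP and whose axes are the flange's). Camera axes: x right, y up, looking along -z (the intrinsics and any distortion apply to the point x, -y, -z); pixel columns grow to the right and rows downward; lengths in m; the calibration is good to about 2 mm. A picture is of the moment at which its call begins: read the wrist's pose just before it.
- ctrl.job_done(): hands the job in; it is judged then, once.
The state is a dict: "clock": time; "joint_positions": joint angles; "joint_vel": joint speeds; "joint_torque": joint torques, N m; "tool_pos": TCP position; "tool_rot": TCP orientation; "ft_force": force on the tool from outside, world axes, zero at the start; "wrist_torque": the same for the moment, N m; "grip_width": opening from 0.0 (shut) to 1.0 (fully open); "finger_force": force on a finger pad.
Only numpy, scipy, OpenCV 4.12 (cv2) and the standard library are available. Lean on these libraries where they do the work, as an engineer would, in place of code of your own. Each camera call takes 0.05 s, during which the arm holds its last target. There are 200 camera calls.

### The job

Change the solder feed selector over to its widest guide: push the tabs on the turret's rim with the fingertips until the widest brass guide stands centred under the feed nozzle, then press the round button on the selector's base fully down and let it come up again. Only push and press: do not grip, lift, tip or shove the selector along the bench, keep off the brass guides and the nozzle arm above them, and leave the solder reel, the pen and the side cutter beside it where they are.

Things in the scene. Friction and masses are not known exactly. Their poses are not given: they have to be found in the camera images.
- selector: Solder feed selector: heavy (2.6 kg) grey base loose on rubber feet; slides if pushed with over about 10 N. Origin on the turret axis at the underside, z up, its -x is the front, facing the robot (yaw within 0.35 rad). Plate 18 mm high: 130 x 130 mm about the origin, plus a tongue 76 mm wide (x) out to y = +180 mm with the button. Highest point 92 mm.
- turret (a joint): Turn of the turret about the upright axis through the selector's origin, rad, counter-clockwise from above positive; 0 (or 2 pi) = widest guide under the nozzle. Starts at 0.9 to 5.4, turns either way (stops at -3.0 and 9.3). Plain friction of about 0.1 N m, no detents: stays where it is left. Aluminium disc, radius 52 mm, z 34 to 45 mm.
- tab_end (a point): Middle of the outer end of the tab in line with the widest guide, 92 mm from the turret axis. The turret has five identical dark steel tabs 72 degrees apart, one outside each guide: upright fins 7 mm thick, 62 to 92 mm from the axis, z 35 to 61 mm; at joint value q they point at pi + q + k*2*pi/5 in the selector's frame. Between them, outside the disc, all is free above z = 18 mm.
- guides: The five upright brass guides on the turret, diameters (going counter-clockwise from above, the widest first) 30, 12, 16, 10 and 14 mm, each with a dark bore, centres 36 mm from the axis, tops 63 mm above the bench. Origin on the turret axis at the top of the disc. Not to be touched.
- wide_guide (a point): Centre of the top of the widest (30 mm) guide, 36 mm from the turret axis.
- feed_arm: Fixed steel post on the turret axis with an arm 10 mm wide pointing to the selector's front, top at 88 mm (cap 92 mm), and the downward nozzle at its end. Origin that of the selector. Not to be touched.
- nozzle_tip (a point): Lower tip of the feed nozzle, 36 mm in front (-x) of the turret axis, 70 mm above the bench.
- confirm (a joint): Travel of the confirm button, m: 0 up, 0.006 fully down; a spring of about 4 N brings it up.
- confirm_top (a point): Centre of the top of the round grey button, 28 mm across, on the selector's base 148 mm to the left (+y of the selector) of the turret axis; pressed straight down.
- reel: Reel of solder wire, 58 mm across, 47 mm high, standing loose to the right of the selector. Bystander.
- pen: Marker pen, 132 x 14 x 16 mm, lying loose to the right of the reel. Bystander.
- cutter: Side cutter with orange handles, 142 x 66 x 13 mm, lying loose further to the right. Bystander.

How it is judged:
By the outcome, as a careful person would: the job done as asked, in the order asked, and still so for the second after the job is handed in, with the robot touching nothing.
It also fails if it takes over 64 s, if anything falls off the work surface, if the arm or the gripper's body presses on something with over 40 N, if the wrist force passes 120 N, or if a joint passes its speed limit or range.

## Working session

There is one attempt and no reset: what is moved stays moved. The work goes in short steps, Python scripts to look and compute and a tool call to move; the robot and the scene stay as the last step left them, time stands still between calls to the robot, and variables do not carry over. Pictures are saved under pics/ and viewed, at most 10 in all, crops included, and the job is handed in when it is done.

Besides the shell and the picture viewer there is one more tool, called after "Call:" as name(argument=value, ...), one argument or row to a line, values as JSON. arm_command: Moves the arm, as the interface text tells. Its arguments: {"type":"object","properties":{"rows":{"type":"array","items":{"type":"array"}},"jaw":{"type":"number"}},"required":["rows"]}

```bash
mkdir -p pics
cat > h.py <<'E'
import numpy as np,cv2
from workcell import ctrl
def cam(n):
    o=ctrl.get_obs(); c=ctrl.read_camera(n); return o,c
def world(c,o=None):
    K=np.array(c["intrinsics"]);z=np.array(c["range_z"]);h,w=z.shape
    u,v=np.meshgrid(np.arange(w),np.arange(h))
    p=np.stack([(u-K[0,2])/K[0,0]*z,-(v-K[1,2])/K[1,1]*z,-z,np.ones_like(z)],-1)
    if "camera_from_world" in c: T=np.linalg.inv(c["camera_from_world"])
    else:
        W=np.eye(4);W[:3,:3]=o["tool_rot"];W[:3,3]=o["tool_pos"];T=W@np.array(c["T_tool_cam"])
    P=(p@T.T)[...,:3];P[z==0]=np.nan
    return P
def save(n,img): cv2.imwrite("pics/"+n,cv2.cvtColor(np.ascontiguousarray(img),cv2.COLOR_RGB2BGR))
E
python3 - <<'E'
from h import *
np.set_printoptions(precision=4,suppress=True)
for n in ("top","scene"):
    o,c=cam(n);save(n+"0.png",c["pixels"]);np.savez(n+"0.npz",P=world(c),I=c["pixels"])
    print(n,c["intrinsics"],[k for k in c]);print(np.linalg.inv(c["camera_from_world"]))
print(o["tool_pos"],o["tool_rot"],o["clock"],o["ft_force"])
E
```

```text
top [[611.6192   0.     325.7759]
 [  0.     611.6192 232.2749]
 [  0.       0.       1.    ]] ['pixels', 'range_z', 'intrinsics', 'camera_from_world']
[[ 0.0152  0.9942 -0.1065  0.4041]
 [-0.9999  0.0145 -0.0069 -0.1901]
 [-0.0053  0.1066  0.9943  1.2845]
 [ 0.      0.      0.      1.    ]]
scene [[600.2993   0.     328.2643]
 [  0.     600.2993 240.5893]
 [  0.       0.       1.    ]] ['pixels', 'range_z', 'intrinsics', 'camera_from_world']
[[ 0.7224  0.4052 -0.5603 -0.1825]
 [-0.6914  0.4118 -0.5936 -0.9527]
 [-0.0098  0.8162  0.5776  0.7946]
 [ 0.      0.      0.      1.    ]]
[0.1933 0.5938 0.1997] [[-0.9509  0.3096 -0.0004]
 [ 0.3096  0.9509 -0.0013]
 [-0.     -0.0013 -1.    ]] 0.05 [0.2864 0.4662 0.1553]
```

View pics/top0.png

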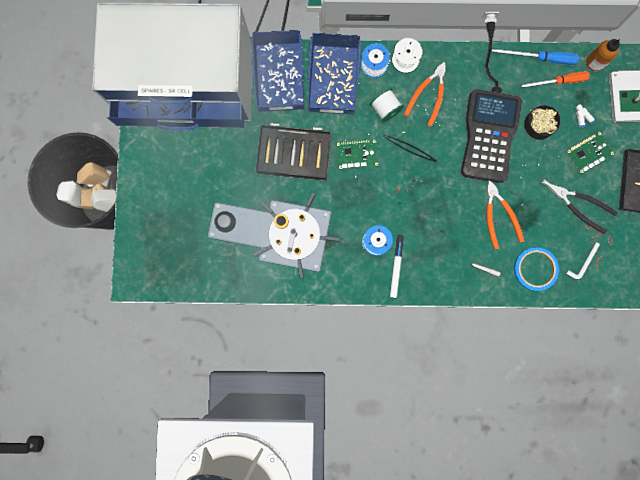

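View pics/scene0.png

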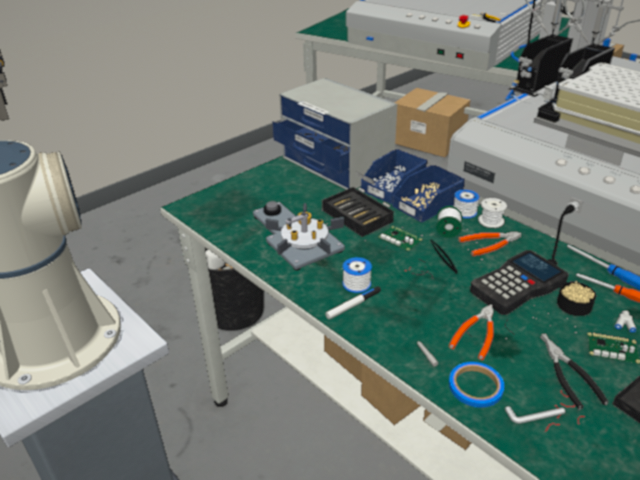

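The top view shows the selector's turret at about (295,234), its button at (225,221) and the widest guide at about (281,221). The reel is to the right at (378,240). I'll fit the pose from the point cloud.

```bash
cat > fit.py <<'E'
from h import *
from scipy.optimize import minimize
np.set_printoptions(precision=4,suppress=True)
d=np.load("top0.npz");P=d["P"];I=d["I"]
R=P[190:285,195:350].reshape(-1,3)
z=R[:,2]
print(np.histogram(z,bins=np.arange(-.01,.1,.005)))
b=R[(z>.012)&(z<.023),:2]; allp=R[(z>.012)&(z<.1),:2]
m=cv2.minAreaRect((b*1000).astype(np.float32));print("plate rect",m)
disc=R[(z>.040)&(z<.049),:2]; print("disc mean",disc.mean(0),len(disc))
btn=R[(z>.024)&(z<.034)];btn=btn[btn[:,1]>P[221,225,1]-.03];print("btn",btn.mean(0),len(btn),P[221,225])
# plate silhouette fit: union of two rects, IoU on grid of all raised points
def cost(x):
    c,s=np.cos(x[2]),np.sin(x[2]);q=(b-x[:2])@np.array([[c,-s],[s,c]])
    i=np.maximum(np.abs(q)-.065,0).sum(1); 
    t=np.maximum(np.abs(q[:,0])-.038,0)+np.maximum(q[:,1]-.18,0)+np.maximum(-q[:,1],0)
    e=np.minimum(i,t).mean()
    # tightness: extremes
    f=lambda v,t:abs(v-t)
    g=f(np.percentile(q[:,1],99.7),.18)+f(np.percentile(q[:,1],.3),-.065)+f(np.percentile(q[:,0],99.7),.065)+f(np.percentile(q[:,0],.3),-.065)
    return e*5+g*.2
best=min((minimize(cost,[*disc.mean(0),y0],method="Nelder-Mead",options=dict(xatol=1e-5,fatol=1e-9,maxiter=2000)) for y0 in (-.3,-.15,0,.15,.3)),key=lambda r:r.fun)
print(best.x,best.fun)
save("crop0.png",cv2.resize(I[190:285,195:350],None,fx=5,fy=5,interpolation=cv2.INTER_CUBIC))
# tabs: points z 50..63, 62..92 from axis
x=best.x;r=np.hypot(*(R[:,:2]-x[:2]).T)
t=R[(z>.050)&(z<.068)&(r>.064)&(r<.095)]
a=np.degrees(np.arctan2(t[:,1]-x[1],t[:,0]-x[0]));print(np.sort(a).round(0))
E
python3 fit.py
```

```text
(array([ 361, 4713, 3405,  171,  625, 2102,  529,  112,   95,  167, 1002,
        637,   43,  187,  327,   62,    1,    4,   25,   82,   32]), array([-0.01 , -0.005,  0.   ,  0.005,  0.01 ,  0.015,  0.02 ,  0.025,
        0.03 ,  0.035,  0.04 ,  0.045,  0.05 ,  0.055,  0.06 ,  0.065,
        0.07 ,  0.075,  0.08 ,  0.085,  0.09 ,  0.095]))
plate rect ((542.8222045898438, -59.63311767578125), (244.79551696777344, 130.17056274414062), 79.94999694824219)
disc mean [ 0.5323 -0.1147] 1603
btn [0.5573 0.0285 0.0295] 194 [0.5571 0.0249 0.0448]
[ 0.5328 -0.1164 -0.1469] 0.00042773597115781286
[-171. -171. -171. -171. -171. -171. -171. -171. -171. -170. -170. -170.
 -170. -170. -170. -170. -170. -170. -170. -169. -169. -169. -169. -169.
 -169. -169. -169. -169. -169. -169. -168. -168. -168. -168. -168. -168.
 -168. -168. -168. -167. -167. -167. -167. -167. -167. -167. -167. -167.
 -166. -166. -166. -100.  -99.  -99.  -99.  -99.  -99.  -99.  -99.  -99.
  -99.  -99.  -98.  -98.  -98.  -98.  -98.  -98.  -98.  -98.  -98.  -98.
  -98.  -98.  -97.  -97.  -97.  -97.  -97.  -97.  -97.  -96.  -96.  -9
[... 350 characters left out ...]
 -24.  -24.  -24.
  -24.  -23.  -23.  -23.  -23.  -23.  -23.  -23.  -23.  -22.  -22.   45.
   45.   45.   45.   45.   45.   45.   45.   45.   46.   46.   46.   46.
   46.   46.   46.   46.   46.   47.   47.   47.   47.   47.   47.   47.
   47.   47.   48.   48.   48.   48.   48.   48.   48.   49.   49.   49.
   49.   49.   49.   49.   49.   49.   50.   50.   50.   50.  116.  116.
  117.  117.  117.  117.  117.  117.  117.  117.  118.  118.  118.  118.
  118.  118.  118.  119.  119.  119.  119.  119.  119.  119.  119.  119.
  119.  119.  120.  120.  120.  120.  120.  120.  120.  120.  120.  121.
  121.  121.  121.  121.  121.  121.  121.  121.  121.  121.  122.  122.
  122.  122.  122.  122.]
```

View pics/crop0.png

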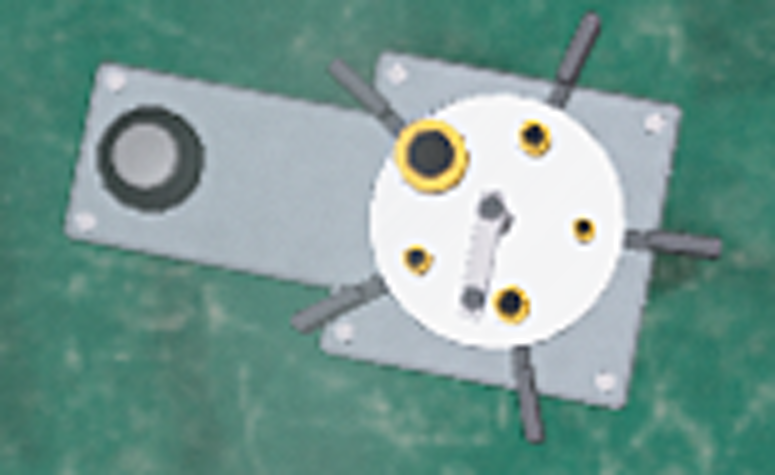

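Run:
```python
from h import *
np.set_printoptions(precision=4,suppress=True)
o,c=cam("wrist");print(c["T_tool_cam"],c["intrinsics"])
from scipy.optimize import least_squares
d=np.load("top0.npz");P=d["P"];I=d["I"].astype(int)
w=(I.min(2)>215);w[:195]=0;w[275:]=0;w[:,:260]=0;w[:,325:]=0
print("disc centre from hull:")
w=cv2.morphologyEx(w.astype(np.uint8),cv2.MORPH_OPEN,np.ones((3,3)))
ys,xs=np.nonzero(w);h=cv2.convexHull(np.stack([xs,ys],1).astype(np.int32))[:,0]
q=P[h[:,1],h[:,0]];q=q[abs(q[:,2]-.045)<.012];print(len(h),len(q))
f=least_squares(lambda x:np.hypot(q[:,0]-x[0],q[:,1]-x[1])-x[2],[.533,-.116,.052],loss="soft_l1",f_scale=.001);print(f.x)
# reel
R=P[215:265,355:400].reshape(-1,3);t=R[R[:,2]>.035];print("reel",t.min(0),t.max(0))
def rows(): pass
```

```text
[[ 0.0011  0.9659  0.2591  0.0718]
 [ 1.     -0.0011 -0.     -0.0001]
 [ 0.0003  0.2591 -0.9659 -0.1849]
 [ 0.      0.      0.      1.    ]] [[363.0987   0.     318.0382]
 [  0.     363.0987 238.9624]
 [  0.       0.       1.    ]]
disc centre from hull:
28 23
[ 0.533  -0.1164  0.0514]
reel [ 0.4957 -0.3151  0.0382] [ 0.552  -0.2591  0.053 ]
```

Call:
arm_command(
  rows=[
    [[-34,-36,0],[0,0,8.5]],
    [[-68,-71,0],[0,0,17]],
    [[-102,-107,0],[0,0,25.5]],
    [[-136,-142,0],[0,0,34]],
    [[-170,-178,0],[0,0,42]],
    [[-204,-214,0],[0,0,50.5]],
    [[-238,-249,0],[0,0,59]],
    [[-271.5,-285,0],[0,0,67.5]],
  ],
  jaw=0,
)

```text
clock: 1.15
tool_pos: [0.3639, 0.2378, 0.2004]
tool_rot: [[-0.073, 0.997, 0.0], [0.997, 0.073, 0.0], [0.0, 0.0, -1.0]]
ft_force: [-0.0, 0.6, -0.7]
grip_width: 0.146
finger_force: 0.0
```

Call:
arm_command(
  rows=[
    [[-52,20,0],[0,0,9.6]],
    [[-105,40,0],[0,0,19.3]],
    [[-157,61,0],[0,0,29]],
    [[-210,81,0],[0,0,38.5]],
    [[-262,101,0],[0,0,48]],
    [[-315,121,0],[0,0,58]],
    [[-367,142,0],[0,0,67.5]],
    [[-367,142,0],[0,0,67.5]],
  ],
)

```text
clock: 2.15
tool_pos: [0.5347, -0.1187, 0.2]
tool_rot: [[0.894, 0.449, 0.0], [0.449, -0.894, -0.001], [0.0, 0.001, -1.0]]
ft_force: [-1.3, -0.2, -0.2]
grip_width: 0.002
finger_force: 0.0
```

```bash
cat > look.py <<'E'
import sys
from h import *
from scipy.optimize import least_squares
np.set_printoptions(precision=4,suppress=True)
n=sys.argv[1]
o,c=cam("wrist");P=world(c,o);I=c["pixels"];save(n+".png",I);np.savez(n+".npz",P=P,I=I)
print("t",o["clock"],"pos",o["tool_pos"],"rot",o["tool_rot"].ravel() if hasattr(o["tool_rot"],"ravel") else o["tool_rot"],"F",o["ft_force"])
hsv=cv2.cvtColor(np.ascontiguousarray(I),cv2.COLOR_RGB2HSV)
R=P.reshape(-1,3);S=hsv.reshape(-1,3)
c0=np.array([.533,-.1164]);q=R[:,:2]-c0;r=np.hypot(*q.T)
# disc edge: raised pts 40..50mm, boundary
top=(abs(R[:,2]-.045)<.006)&(r<.058)
hu=cv2.convexHull((R[top,:2]*1e5).astype(np.int32))[:,0]/1e5
f=least_squares(lambda x:np.hypot(*(hu-x[:2]).T)-x[2],[*c0,.052],loss="soft_l1",f_scale=.001);print("disc",f.x)
c1=f.x[:2];q=R[:,:2]-c1;r=np.hypot(*q.T)
br=(abs(R[:,2]-.063)<.006)&(r<.056)&(S[:,1]>110)&(S[:,0]>10)&(S[:,0]<35)
t=(R[:,2]>.053)&(R[:,2]<.067)&(r>.066)&(r<.09)
a=np.degrees(np.arctan2(q[t,1],q[t,0]));
ph=np.angle(np.exp(1j*np.radians(a)*5).mean())/5;print("tab angles",np.degrees(ph)+72*np.arange(-2,3),len(a),abs(np.exp(1j*np.radians(a)*5).mean()))
b=R[br];bi=np.degrees(np.arctan2(b[:,1]-c1[1],b[:,0]-c1[0]));print("brass hist",np.histogram(bi,bins=np.arange(-180,181,24)))
E
python3 look.py w1
```

```text
t 2.15 pos [ 0.5347 -0.1187  0.2   ] rot [ 0.8937  0.4486  0.0003  0.4486 -0.8937 -0.0007  0.      0.0007 -1.    ] F [-1.3079 -0.2436 -0.2085]
disc [ 0.5343 -0.1165  0.0532]
tab angles [-168.8217  -96.8217  -24.8217   47.1783  119.1783] 931 0.9900972743553216
brass hist (array([ 94,   0,   0,  56,   0,   0, 105,   0, 142, 220, 124,   0,  90,
         0,   0]), array([-180, -156, -132, -108,  -84,  -60,  -36,  -12,   12,   36,   60,
         84,  108,  132,  156,  180]))
```

View pics/w1.png

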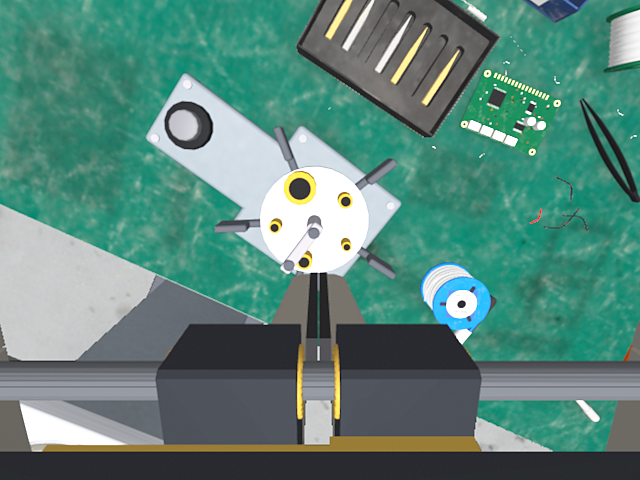

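```bash
cat > plan.py <<'E'
# usage: plan(list of (tabangle deg, gap mm, z m)) rows relative to the pose given
from h import *
from scipy.spatial.transform import Rotation as Ro
C=np.array([.534,-.1165]);RC=.082
def target(a,gap,z):
    t=np.radians(a);r=np.array([np.cos(t),np.sin(t)]);n=np.array([-r[1],r[0]])
    p=C+RC*r-n*(.0215+gap/1000);M=np.eye(3);M[:,0]=[*r,0];M[:,1]=[*-n,0];M[:,2]=[0,0,-1]
    return np.array([*p,z]),M
def plan(wps,pose=None):
    o=ctrl.get_obs();p0,M0=pose or (np.array(o["tool_pos"]),np.array(o["tool_rot"]).reshape(3,3))
    for i in range(0,len(wps),8):
        out=[]
        for w in wps[i:i+8]:
            p,M=target(*w);s=M0.T@(p-p0)*1000;v=np.degrees(Ro.from_matrix(M0.T@M).as_rotvec())
            out.append([[round(float(x),1)+0. for x in s],[0,0,round(float(v[2]),1)]])
        print(out);p0,M0=p,M
E
python3 - <<'E'
from plan import *
a=47.2
w=[(a-14,10,.18),(a-7,10,.16),(a,10,.14),(a,10,.11),(a,10,.08),(a,10,.054),(a,5,.054),(a,2,.054)]
b=[(a+i*118/24,0,.054) for i in range(1,25)]
plan(w+b)
E
```

```text
[[[85.6, 22.0, 19.8], [0, 0, -6.4]], [[87.7, 11.5, 39.8], [0, 0, -13.4]], [[88.4, 0.8, 59.8], [0, 0, -20.4]], [[88.5, 0.8, 89.8], [0, 0, -20.4]], [[88.5, 0.8, 119.8], [0, 0, -20.4]], [[88.5, 0.8, 145.8], [0, 0, -20.4]], [[86.8, -3.9, 145.8], [0, 0, -20.4]], [[85.7, -6.7, 145.8], [0, 0, -20.4]]]
[[[1.5, -9.1, 0.0], [0, 0, -4.9]], [[2.5, -16.3, 0.0], [0, 0, -9.8]], [[2.8, -23.6, 0.0], [0, 0, -14.8]], [[2.5, -30.9, 0.0], [0, 0, -19.7]], [[1.5, -38.1, 0.0], [0, 0, -24.6]], [[0.0, -45.2, 0.0], [0, 0, -29.5]], [[-2.2, -52.1, 0.0], [0, 0, -34.4]], [[-4.9, -58.8, 0.0], [0, 0, -39.3]]]
[[[1.5, -7.1, 0.0], [0, 0, -4.9]], [[2.5, -14.3, 0.0], [0, 0, -9.8]], [[2.8, -21.6, 0.0], [0, 0, -14.7]], [[2.5, -28.9, 0.0], [0, 0, -19.7]], [[1.5, -36.1, 0.0], [0, 0, -24.6]], [[0.0, -43.2, 0.0], [0, 0, -29.5]], [[-2.2, -50.1, 0.0], [0, 0, -34.4]], [[-4.9, -56.8, 0.0], [0, 0, -39.3]]]
[[[1.5, -7.1, 0.0], [0, 0, -4.9]], [[2.5, -14.3, 0.0], [0, 0, -9.8]], [[2.8, -21.6, 0.0], [0, 0, -14.7]], [[2.5, -28.9, 0.0], [0, 0, -19.7]], [[1.5, -36.1, 0.0], [0, 0, -24.6]], [[0.0, -43.2, 0.0], [0, 0, -29.5]], [[-2.2, -50.1, 0.0], [0, 0, -34.4]], [[-4.9, -56.8, 0.0], [0, 0, -39.3]]]
```

Call:
arm_command(
  rows=[
    [[50,15,10],[0,0,-6.4]],
    [[87.7,11.5,30],[0,0,-13.4]],
    [[88.4,0.8,55],[0,0,-20.4]],
    [[88.5,0.8,85],[0,0,-20.4]],
    [[88.5,0.8,120],[0,0,-20.4]],
    [[88.5,0.8,145.8],[0,0,-20.4]],
    [[86.8,-3.9,145.8],[0,0,-20.4]],
    [[85.7,-6.7,145.8],[0,0,-20.4]],
  ],
)

```text
clock: 3.2
tool_pos: [0.6068, -0.0698, 0.0555]
tool_rot: [[0.676, 0.737, 0.0], [0.737, -0.676, 0.0], [0.0, 0.0, -1.0]]
ft_force: [0.3, -0.8, 0.1]
grip_width: 0.006
finger_force: 0.0
```

Call:
arm_command(
  rows=[
    [[1.5,-9.1,0],[0,0,-4.9]],
    [[2.5,-16.3,0],[0,0,-9.8]],
    [[2.8,-23.6,0],[0,0,-14.8]],
    [[2.5,-30.9,0],[0,0,-19.7]],
    [[1.5,-38.1,0],[0,0,-24.6]],
    [[0,-45.2,0],[0,0,-29.5]],
    [[-2.2,-52.1,0],[0,0,-34.4]],
    [[-4.9,-58.8,0],[0,0,-39.3]],
  ],
)

```text
clock: 4.2
tool_pos: [0.5609, -0.0341, 0.0564]
tool_rot: [[0.055, 0.999, 0.003], [0.999, -0.055, -0.0], [0.0, 0.003, -1.0]]
ft_force: [-1.0, 0.3, 0.6]
grip_width: 0.005
finger_force: 0.0
```

```bash
python3 - <<'E'
from plan import *
o=ctrl.get_obs();p,M=target(47.2+118/3,0,.054);print(p,o["tool_pos"],o["ft_force"],o["clock"])
E
python3 look.py w2
```

```text
[ 0.56041902 -0.03595011  0.054     ] [ 0.56094304 -0.03408528  0.05636201] [-0.98499857  0.31229006  0.63211291] 4.2
t 4.2 pos [ 0.5609 -0.0341  0.0564] rot [ 0.0547  0.9985  0.0026  0.9985 -0.0547 -0.0001  0.      0.0026 -1.    ] F [-0.985   0.3123  0.6321]
disc [ 0.5153 -0.1137  0.051 ]
tab angles [-179.1745 -107.1745  -35.1745   36.8255  108.8255] 717 0.8618507662028243
brass hist (array([  0,   0,   0,   0,   0,   0, 138,   5,   0,   0,   0,   0,   0,
         0,   0]), array([-180, -156, -132, -108,  -84,  -60,  -36,  -12,   12,   36,   60,
         84,  108,  132,  156,  180]))
```

View pics/w2.png

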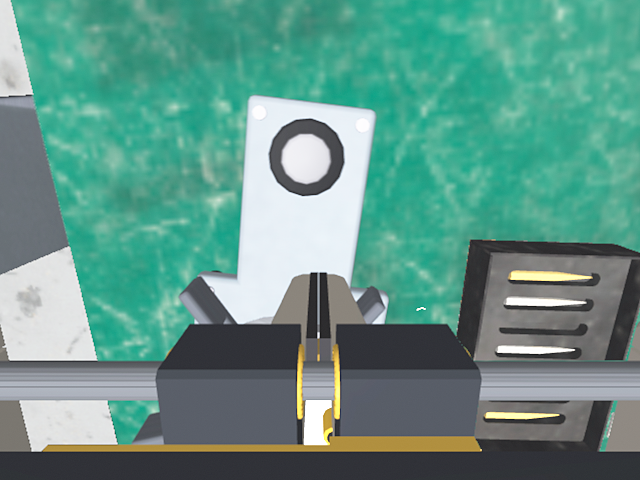

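The wrist view shows the button at (306,157) and tabs at (205,300) and (370,305), one on each side of the fingers. I'll check the tab angles numerically with the centre fixed.

Run:
```python
from h import *
d=np.load("w2.npz");P=d["P"]
for u,v in [(205,300),(195,290),(220,315),(370,305),(380,295),(360,312),(306,157),(320,290),(318,276)]:
    p=P[v,u];q=p[:2]-[.534,-.1165];print((u,v),p.round(4),np.hypot(*q).round(4),np.degrees(np.arctan2(q[1],q[0])).round(1))
```

```text
(205, 300) [ 0.4976 -0.0445  0.0526] 0.0807 116.8
(195, 290) [ 0.4937 -0.0372  0.0549] 0.0889 116.9
(220, 315) [ 0.5038 -0.0558  0.0493] 0.0678 116.4
(370, 305) [ 0.5896 -0.0502  0.0579] 0.0865 50.0
(380, 295) [ 0.5968 -0.0492  0.0476] 0.0921 47.0
(360, 312) [ 0.5779 -0.0247  0.1165] 0.1018 64.4
(306, 157) [0.5588 0.0304 0.0403] 0.149 80.4
(320, 290) [ 0.5631 -0.0239  0.0953] 0.097 72.6
(318, 276) [ 0.5623 -0.0239  0.0783] 0.0968 73.0
```

Run:
```python
from h import *
np.set_printoptions(precision=4,suppress=True)
for n in("top","scene"):
    o,c=cam(n);I=c["pixels"];np.savez(n+"1.npz",P=world(c),I=I)
    Tc=np.array(c["camera_from_world"]);K=np.array(c["intrinsics"])
    p=Tc@[.534,-.1165,.05,1];u=K[0,0]*p[0]/-p[2]+K[0,2];v=-K[1,1]*p[1]/-p[2]+K[1,2];u,v=int(u),int(v)
    cr=I[max(v-60,0):v+60,max(u-75,0):u+75]
    save(n+"1c.png",cv2.resize(cr,None,fx=5,fy=5,interpolation=cv2.INTER_CUBIC)) if n=="scene" else None
```

```text
(no output)
```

View pics/scene1c.png

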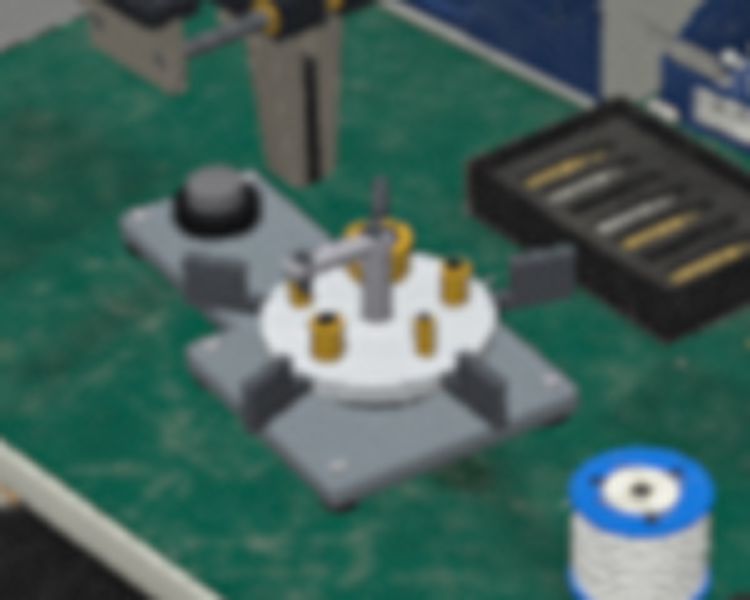

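Run:
```python
from h import *
np.set_printoptions(precision=4,suppress=True)
o,c=cam("scene");Tc=np.array(c["camera_from_world"]);K=np.array(c["intrinsics"])
def pr(p):
    p=Tc@[*p,1];return np.array([K[0,0]*p[0]/-p[2]+K[0,2],-K[1,1]*p[1]/-p[2]+K[1,2]])
u0=pr([.534,-.1165,.05]).astype(int)
print(o["tool_pos"])
for z in (.042,.056,.07,.1): print(z,(pr([o["tool_pos"][0],o["tool_pos"][1],z])-u0+[75,60])*5)
t=np.radians(47.2);print("tab end",(pr([.534+.092*np.cos(t),-.1165+.092*np.sin(t),.061])-u0+[75,60])*5)
P=world(c);v,u=u0[1]-60+35,u0[0]-75+60
print(P[u0[1]-60+30:u0[1]-60+40:2,u0[0]-75+56], P[u0[1]-60+25:u0[1]-60+37:2,u0[0]-75+65])
d=np.load("w2.npz")["P"];F=d[225:330,270:370].reshape(-1,3);
for lo in (.03,.04,.05,.06,.07,.08,.1):
    g=F[(F[:,2]>lo)&(F[:,2]<lo+.01)];print(lo,len(g),g.min(0) if len(g) else'',g.max(0) if len(g) else '')
```

```text
[ 0.5609 -0.0343  0.056 ]
0.042 [301.6099 222.9812]
0.056 [300.1787 197.4617]
0.07 [298.7307 171.6432]
0.1 [295.5699 115.2862]
tab end [378.4285 171.7076]
[[ 0.5489 -0.0364  0.0876]
 [ 0.5458 -0.0399  0.0852]
 [ 0.5488 -0.0357  0.0768]
 [ 0.6235  0.0584 -0.0027]
 [ 0.6128  0.0455  0.0018]] [[ 0.568  -0.0462  0.097 ]
 [ 0.5663 -0.048   0.0932]
 [ 0.5685 -0.0449  0.0856]
 [ 0.5681 -0.045   0.0805]
 [ 0.567  -0.046   0.0761]
 [ 0.6384  0.0408  0.0016]]
0.03 39 [ 0.5306 -0.0654  0.0366] [ 0.5919 -0.0487  0.04  ]
0.04 120 [ 0.531  -0.0649  0.04  ] [ 0.5915 -0.0488  0.05  ]
0.05 86 [ 0.5848 -0.0562  0.05  ] [ 0.59   -0.0499  0.06  ]
0.06 55 [ 0.5862 -0.0594  0.0601] [ 0.5886 -0.0517  0.063 ]
0.07 285 [ 0.5498 -0.0262  0.071 ] [ 0.575  -0.0236  0.0799]
0.08 448 [ 0.5486 -0.0262  0.0801] [ 0.5761 -0.0236  0.09  ]
0.1 754 [ 0.5468 -0.0391  0.1   ] [ 0.578  -0.0229  0.11  ]
```

Run:
```python
from h import *
np.set_printoptions(precision=4,suppress=True)
o,c=cam("scene");P=world(c);p=np.array(o["tool_pos"]);R=P.reshape(-1,3)
M=np.array(o["tool_rot"]);q=(R-p)@M
s=(np.abs(q[:,0])<.06)&(np.abs(q[:,1])<.13)&(q[:,2]<-.01)&(q[:,2]>-.14)
q=q[s]
for a in np.arange(-.13,.13,.01):
    g=q[(q[:,1]>=a)&(q[:,1]<a+.01)]
    if len(g)>3: print("tool y %.3f"%a,len(g),"lowest z(behind TCP)",np.sort(-g[:,2])[[0,2]],"x",g[:,0].min(),g[:,0].max())
```

```text
tool y -0.100 79 lowest z(behind TCP) [0.1256 0.1264] x -0.03410881226863719 0.02829901507794641
tool y -0.090 156 lowest z(behind TCP) [0.1022 0.1034] x -0.035984920223895635 0.031829211540310695
tool y -0.080 21 lowest z(behind TCP) [0.105 0.108] x -0.03337828725367462 -0.022405820311184575
tool y -0.070 22 lowest z(behind TCP) [0.1152 0.1154] x -0.030138958451951928 -0.022497990233708357
tool y -0.060 25 lowest z(behind TCP) [0.1132 0.1145] x -0.030008748899871044 0.019441168838228443
tool y -0.050 46 lowest z(behind TCP) [0.1134 0.1166] x -0.030582181190750662 0.017143698541174805
tool y -0.040 59 lowest z(behind TCP) [0.1006 0.1035] x -0.032380626391379765 0.013929510516902692
tool y -0.030 107 lowest z(behind TCP) [0.0872 0.0994] x -0.03647336449956906 0.01455576832710109
tool y -0.020 233 lowest z(behind TCP) [0.0189 0.02  ] x -0.036087065069248934 0.00991389009258248
tool y -0.010 156 lowest z(behind TCP) [0.0151 0.0164] x -0.03737159546070672 0.01149210610486569
tool y -0.000 184 lowest z(behind TCP) [0.0103 0.0139] x -0.059662195826121624 0.0008079524931951409
tool y 0.010 125 lowest z(behind TCP) [0.0187 0.0217] x -0.03603803161331418 -0.006056420435474257
tool y 0.020 56 lowest z(behind TCP) [0.1077 0.1087] x -0.03791460077019187 -0.014861558636945136
tool y 0.030 22 lowest z(behind TCP) [0.1126 0.115 ] x -0.030534015136552677 -0.013763066938886119
tool y 0.040 30 lowest z(behind TCP) [0.1123 0.1156] x -0.02982296678340684 0.0165609573588093
tool y 0.050 21 lowest z(behind TCP) [0.1133 0.1155] x -0.03019860968203872 0.01765650789050918
tool y 0.060 41 lowest z(behind TCP) [0.1132 0.1158] x -0.03318745010133915 0.021544871040031093
tool y 0.070 85 lowest z(behind TCP) [0.1034 0.1045] x -0.03799340531150971 0.02717588069786504
tool y 0.080 68 lowest z(behind TCP) [0.1038 0.1041] x -0.036479471904138944 0.01097112118715579
```

The turret hasn't moved. Both cameras show the fingertips about 15 mm above the reported TCP, where the spec puts them 14 mm below it, so the fingers passed over the tabs. I'll go by the measured tip height and push again, lower.

```bash
sed -i 's/.0215+gap/.0175+gap/' plan.py
python3 - <<'E'
from plan import *
p0,M0=target(47.2+118/3,0,.054); t=np.radians(47.2+118/3);p0=p0-np.array([-np.sin(t),np.cos(t),0])*.004
a=47.2
w=[(a+30,5,.075),(a+20,10,.08),(a+10,10,.08),(a,10,.08),(a,10,.065),(a,10,.045),(a,10,.024),(a,4,.024)]
b=[(a+i*118/24,0,.024) for i in range(1,25)]
plan(w+b,(p0,M0))
E
```

```text
[[[-4.7, 14.0, -21.0], [0, 0, 9.3]], [[-13.7, 31.6, -26.0], [0, 0, 19.3]], [[-24.0, 42.6, -26.0], [0, 0, 29.3]], [[-36.0, 51.7, -26.0], [0, 0, 39.3]], [[-36.0, 51.7, -11.0], [0, 0, 39.3]], [[-36.0, 51.7, 9.0], [0, 0, 39.3]], [[-36.0, 51.7, 30.0], [0, 0, 39.3]], [[-32.2, 47.1, 30.0], [0, 0, 39.3]]]
[[[1.2, -11.1, 0.0], [0, 0, -4.9]], [[1.8, -18.3, 0.0], [0, 0, -9.8]], [[1.8, -25.5, 0.0], [0, 0, -14.8]], [[1.1, -32.6, 0.0], [0, 0, -19.7]], [[-0.2, -39.7, 0.0], [0, 0, -24.6]], [[-2.0, -46.6, 0.0], [0, 0, -29.5]], [[-4.5, -53.4, 0.0], [0, 0, -34.4]], [[-7.5, -59.9, 0.0], [0, 0, -39.3]]]
[[[1.2, -7.1, 0.0], [0, 0, -4.9]], [[1.8, -14.3, 0.0], [0, 0, -9.8]], [[1.8, -21.5, 0.0], [0, 0, -14.7]], [[1.1, -28.6, 0.0], [0, 0, -19.7]], [[-0.2, -35.7, 0.0], [0, 0, -24.6]], [[-2.0, -42.6, 0.0], [0, 0, -29.5]], [[-4.5, -49.4, 0.0], [0, 0, -34.4]], [[-7.5, -55.9, 0.0], [0, 0, -39.3]]]
[[[1.2, -7.1, 0.0], [0, 0, -4.9]], [[1.8, -14.3, 0.0], [0, 0, -9.8]], [[1.8, -21.5, 0.0], [0, 0, -14.7]], [[1.1, -28.6, 0.0], [0, 0, -19.7]], [[-0.2, -35.7, 0.0], [0, 0, -24.6]], [[-2.0, -42.6, 0.0], [0, 0, -29.5]], [[-4.5, -49.4, 0.0], [0, 0, -34.4]], [[-7.5, -55.9, 0.0], [0, 0, -39.3]]]
```

Call:
arm_command(
  rows=[
    [[-4.7,14,-21],[0,0,9.3]],
    [[-13.7,31.6,-26],[0,0,19.3]],
    [[-24,42.6,-26],[0,0,29.3]],
    [[-36,51.7,-26],[0,0,39.3]],
    [[-36,51.7,-11],[0,0,39.3]],
    [[-36,51.7,9],[0,0,39.3]],
    [[-36,51.7,30],[0,0,39.3]],
    [[-32.2,47.1,30],[0,0,39.3]],
  ],
)

```text
clock: 5.45
tool_pos: [0.6031, -0.0688, 0.0219]
tool_rot: [[0.676, 0.737, -0.005], [0.737, -0.676, 0.001], [-0.003, -0.004, -1.0]]
ft_force: [0.4, -0.1, -0.8]
grip_width: 0.002
finger_force: 0.0
```

Call:
arm_command(
  rows=[
    [[1.2,-11.1,0],[0,0,-4.9]],
    [[1.8,-18.3,0],[0,0,-9.8]],
    [[1.8,-25.5,0],[0,0,-14.8]],
    [[1.1,-32.6,0],[0,0,-19.7]],
    [[-0.2,-39.7,0],[0,0,-24.6]],
    [[-2,-46.6,0],[0,0,-29.5]],
    [[-4.5,-53.4,0],[0,0,-34.4]],
    [[-7.5,-59.9,0],[0,0,-39.3]],
  ],
)

```text
clock: 6.45
tool_pos: [0.5563, -0.0336, 0.025]
tool_rot: [[0.054, 0.999, 0.001], [0.999, -0.054, 0.0], [0.0, 0.001, -1.0]]
ft_force: [0.2, 0.1, 0.4]
grip_width: 0.003
finger_force: 0.6
```

```bash
cat > tabs.py <<'E'
from plan import *
np.set_printoptions(precision=4,suppress=True)
o,c=cam("scene");R=world(c).reshape(-1,3);q=R[:,:2]-C;r=np.hypot(*q.T)
print(o["clock"],o["tool_pos"],o["ft_force"])
t=(R[:,2]>.045)&(R[:,2]<.06)&(r>.066)&(r<.092)
a=np.degrees(np.arctan2(q[t,1],q[t,0]));h,e=np.histogram(a,bins=np.arange(-180,181,6));print([(int(x),int(n)) for x,n in zip(e,h) if n>3])
E
python3 tabs.py
```

```text
6.45 [ 0.5563 -0.0336  0.025 ] [0.1574 0.0877 0.3786]
[(-138, 4), (-132, 14), (-66, 58), (-60, 19), (6, 22), (12, 10), (60, 9), (66, 16), (72, 15), (78, 6), (84, 27), (90, 9), (156, 49), (162, 22)]
```

The turret is turning now, with the pushed tab at about 88°. I'll continue.

Call:
arm_command(
  rows=[
    [[1.2,-7.1,0],[0,0,-4.9]],
    [[1.8,-14.3,0],[0,0,-9.8]],
    [[1.8,-21.5,0],[0,0,-14.7]],
    [[1.1,-28.6,0],[0,0,-19.7]],
    [[-0.2,-35.7,0],[0,0,-24.6]],
    [[-2,-42.6,0],[0,0,-29.5]],
    [[-4.5,-49.4,0],[0,0,-34.4]],
    [[-7.5,-55.9,0],[0,0,-39.3]],
  ],
)

```text
clock: 7.5
tool_pos: [0.4999, -0.0381, 0.0249]
tool_rot: [[-0.589, 0.808, 0.0], [0.808, 0.589, 0.0], [-0.0, 0.001, -1.0]]
ft_force: [1.2, 1.4, 0.3]
grip_width: 0.003
finger_force: 0.6
```

Call:
arm_command(
  rows=[
    [[1.2,-7.1,0],[0,0,-4.9]],
    [[1.8,-14.3,0],[0,0,-9.8]],
    [[1.8,-21.5,0],[0,0,-14.7]],
    [[1.1,-28.6,0],[0,0,-19.7]],
    [[-0.2,-35.7,0],[0,0,-24.6]],
    [[-1.5,-40.5,0],[0,0,-28]],
    [[-3,-45,0],[0,0,-31.5]],
    [[-4.5,-49.4,0],[0,0,-34.4]],
  ],
)

```text
clock: 8.5
tool_pos: [0.4624, -0.0709, 0.0248]
tool_rot: [[-0.942, 0.334, -0.0], [0.334, 0.942, 0.0], [0.0, 0.0, -1.0]]
ft_force: [-0.1, 1.8, 1.0]
grip_width: 0.008
finger_force: 0.6
```

```bash
python3 tabs.py;  python3 - <<'E'
from plan import *
a=47.2+37*118/24/ (37/23)
a=47.2+23*118/24; p=target(a,0,.024); print(a,p[0])
# back off tangentially 25mm, up 130, then over centre w/ camera
plan([(a,3,.024),(a,10,.024),(a,10,.04),(a,10,.07),(a,10,.11),(a,10,.15),(a,10,.19),(a,10,.19)],p)
E
```

```text
8.5 [ 0.4624 -0.0709  0.0248] [-0.0896  1.8169  1.0119]
[(-132, 13), (-66, 24), (-60, 46), (6, 4), (12, 29), (150, 5), (156, 21), (162, 55)]
160.28333333333333 [ 0.46271142 -0.07236172  0.024     ]
[[[0.0, 3.0, 0.0], [0, 0, 0.0]], [[0.0, 10.0, 0.0], [0, 0, 0.0]], [[0.0, 10.0, -16.0], [0, 0, 0.0]], [[0.0, 10.0, -46.0], [0, 0, 0.0]], [[0.0, 10.0, -86.0], [0, 0, 0.0]], [[0.0, 10.0, -126.0], [0, 0, 0.0]], [[0.0, 10.0, -166.0], [0, 0, 0.0]], [[0.0, 10.0, -166.0], [0, 0, 0.0]]]
```

Call:
arm_command(
  rows=[
    [[0,3,0],[0,0,0]],
    [[0,10,0],[0,0,0]],
    [[0,10,-20],[0,0,0]],
    [[0,10,-60],[0,0,0]],
    [[0,10,-110],[0,0,0]],
    [[-15,0,-160],[0,0,0]],
    [[-60,-18,-176],[0,0,0]],
    [[-80,-18,-176],[0,0,0]],
  ],
)

```text
clock: 9.55
tool_pos: [0.5349, -0.1162, 0.2028]
tool_rot: [[-0.941, 0.337, 0.005], [0.337, 0.941, -0.001], [-0.005, 0.0, -1.0]]
ft_force: [0.5, -0.1, 0.5]
grip_width: 0.004
finger_force: 0.0
```

Call:
arm_command(
  rows=[
    [[0,0,0],[0,0,0]],
    [[0,0,0],[0,0,0]],
    [[0,0,0],[0,0,0]],
    [[0,0,0],[0,0,0]],
    [[0,0,0],[0,0,0]],
    [[0,0,0],[0,0,0]],
    [[0,0,0],[0,0,0]],
    [[0,0,0],[0,0,0]],
  ],
)

```text
clock: 10.55
tool_pos: [0.532, -0.1151, 0.2006]
tool_rot: [[-0.942, 0.336, -0.0], [0.336, 0.942, -0.0], [0.0, -0.0, -1.0]]
ft_force: [-0.1, 0.5, 0.4]
grip_width: 0.004
finger_force: 0.0
```

```bash
python3 look.py w3
cat > yaw.py <<'E'
import sys
from h import *
from scipy.optimize import minimize
np.set_printoptions(precision=4,suppress=True)
P=np.load(sys.argv[1])["P"];R=P.reshape(-1,3)
R=R[np.hypot(R[:,0]-.55,R[:,1]+.06)<.19]
b=R[abs(R[:,2]-.018)<.004][:,:2]
# box-model fit: pts inside union, bench pts outside
g=R[abs(R[:,2])<.004][:,:2]
def sd(p,x):
    c,s=np.cos(x[2]),np.sin(x[2]);q=(p-x[:2])@np.array([[c,-s],[s,c]])
    f=lambda q,cx,cy,hx,hy:np.maximum(abs(q[:,0]-cx)-hx,abs(q[:,1]-cy)-hy)
    return np.minimum(f(q,0,0,.065,.065),f(q,0,.09,.038,.09))
cost=lambda x:(np.clip(sd(b,x),0,.004).sum()+np.clip(-sd(g,x),0,.004).sum())/len(b)*1000
m=min((minimize(cost,[.534,-.1165,y],method="Nelder-Mead",options=dict(xatol=1e-6,fatol=1e-8,maxiter=3000)) for y in(-.17,-.147,-.12)),key=lambda r:r.fun)
print("pose",m.x,"yaw deg",np.degrees(m.x[2]),"front",180+np.degrees(m.x[2]),m.fun,len(b),len(g))
# nozzle arm top
n=R[(R[:,2]>.078)&(R[:,2]<.096)&(np.hypot(R[:,0]-.534,R[:,1]+.1165)<.05)]
q=n[:,:2]-m.x[:2];rr=np.hypot(*q.T);k=rr>.012
print("arm",np.degrees(np.arctan2(q[k,1].mean(),q[k,0].mean())),k.sum())
bt=R[(R[:,2]>.024)&(R[:,2]<.05)];bt=bt[np.hypot(bt[:,0]-.556,bt[:,1]-.03)<.03]
print("btn top z",np.percentile(bt[:,2],[50,90,98]));t=bt[bt[:,2]>np.percentile(bt[:,2],90)-.003];print("btn",t.mean(0),len(t)); q=t.mean(0)[:2]-m.x[:2];print("btn dir",np.degrees(np.arctan2(q[1],q[0]))-90,np.hypot(*q))
E
for i in w1 w3 top0; do python3 yaw.py $i.npz;done
```

```text
t 10.55 pos [ 0.532  -0.1151  0.2006] rot [-0.9418  0.3361 -0.      0.3361  0.9418 -0.      0.     -0.     -1.    ] F [-0.0661  0.5245  0.396 ]
disc [ 0.533  -0.1163  0.0569]
tab angles [-127.8945  -55.8945   16.1055   88.1055  160.1055] 1103 0.9894078720223318
brass hist (array([ 14,  47,  48,   0,  60,  84,   0,  10,  55,   0,  25,  88,   0,
       203, 135]), array([-180, -156, -132, -108,  -84,  -60,  -36,  -12,   12,   36,   60,
         84,  108,  132,  156,  180]))
pose [ 0.534  -0.1168 -0.1728] yaw deg -9.901706088510053 front 170.09829391148995 1.6890049887390015 21565 57613
arm 168.7667692582358 433
btn top z [0.0314 0.0408 0.0415]
btn [0.56   0.0283 0.0402] 738
btn dir -10.163182543369913 0.14743458584133234
pose [ 0.5333 -0.1159 -0.1756] yaw deg -10.05883646555014 front 169.94116353444986 0.221544510685188 12635 58175
arm 169.67858851757802 480
btn top z [0.0314 0.041  0.0417]
btn [0.5582 0.0291 0.0404] 627
btn dir -9.715957918551254 0.14717917365460517
pose [ 0.5331 -0.1159 -0.1755] yaw deg -10.057595873941112 front 169.94240412605888 1.4140324325965337 4311 13846
arm 171.3120702275652 86
btn top z [0.0323 0.0411 0.0426]
btn [0.5579 0.0294 0.0406] 90
btn dir -9.689594266770854 0.14742599930179578
```

View pics/w3.png

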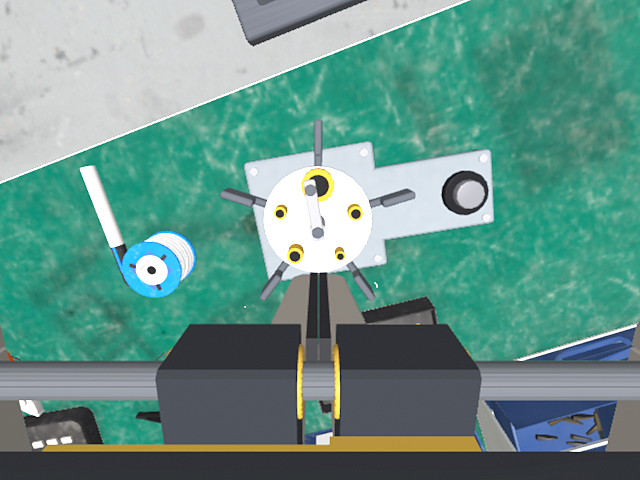

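The wide guide at (318,183) is nearly under the nozzle. The wide tab measures 160.1° and the selector's front 169.9°, so about 9.8° remains.

Run:
```python
from plan import *
a=47.2+23*118/24; p,M=target(a,0,.024);p=p+M@[-.08,-.018,-.176]
plan([(a,12,.19),(a,12,.15),(a,12,.11),(a,12,.08),(a,10,.05),(a,10,.024),(a,6,.024),(a,2,.024)]+[(a+x,0,.024) for x in(1.,2.5,4,5.5,7,8.5,9.7,9.7)],(p,M))
```

```text
[[[80.0, 30.0, 10.0], [0, 0, 0.0]], [[80.0, 30.0, 50.0], [0, 0, 0.0]], [[80.0, 30.0, 90.0], [0, 0, 0.0]], [[80.0, 30.0, 120.0], [0, 0, 0.0]], [[80.0, 28.0, 150.0], [0, 0, 0.0]], [[80.0, 28.0, 176.0], [0, 0, 0.0]], [[80.0, 24.0, 176.0], [0, 0, 0.0]], [[80.0, 20.0, 176.0], [0, 0, 0.0]]]
[[[0.3, -3.4, 0.0], [0, 0, -1.0]], [[0.7, -5.6, 0.0], [0, 0, -2.5]], [[1.0, -7.8, 0.0], [0, 0, -4.0]], [[1.3, -9.9, 0.0], [0, 0, -5.5]], [[1.5, -12.1, 0.0], [0, 0, -7.0]], [[1.7, -14.3, 0.0], [0, 0, -8.5]], [[1.8, -16.1, 0.0], [0, 0, -9.7]], [[1.8, -16.1, 0.0], [0, 0, -9.7]]]
```

Call:
arm_command(
  rows=[
    [[50,25,0],[0,0,0]],
    [[80,30,30],[0,0,0]],
    [[80,30,80],[0,0,0]],
    [[80,30,120],[0,0,0]],
    [[80,28,155],[0,0,0]],
    [[80,28,176],[0,0,0]],
    [[80,24,176],[0,0,0]],
    [[80,20,176],[0,0,0]],
  ],
)

```text
clock: 11.6
tool_pos: [0.4639, -0.0697, 0.0253]
tool_rot: [[-0.942, 0.336, 0.001], [0.336, 0.942, -0.0], [-0.001, 0.0, -1.0]]
ft_force: [-1.0, 0.6, 0.1]
grip_width: 0.006
finger_force: 0.0
```

Call:
arm_command(
  rows=[
    [[0.3,-3.4,0],[0,0,-1]],
    [[0.7,-5.6,0],[0,0,-2.5]],
    [[1,-7.8,0],[0,0,-4]],
    [[1.3,-9.9,0],[0,0,-5.5]],
    [[1.5,-12.1,0],[0,0,-7]],
    [[1.7,-14.3,0],[0,0,-8.5]],
    [[1.8,-16,0],[0,0,-9.6]],
    [[1.8,-16,0],[0,0,-9.6]],
  ],
)

```text
clock: 12.6
tool_pos: [0.4561, -0.084, 0.0245]
tool_rot: [[-0.985, 0.174, -0.0], [0.174, 0.985, -0.0], [0.0, -0.0, -1.0]]
ft_force: [-0.8, 0.2, 1.3]
grip_width: 0.008
finger_force: 0.0
```

Call:
arm_command(
  rows=[
    [[0,0,0],[0,0,0]],
    [[0,3,0],[0,0,0]],
    [[0,10,0],[0,0,0]],
    [[0,10,-20],[0,0,0]],
    [[0,10,-60],[0,0,0]],
    [[0,10,-110],[0,0,0]],
    [[-30,0,-160],[0,0,0]],
    [[-80,-18,-176],[0,0,0]],
  ],
)

```text
clock: 13.6
tool_pos: [0.5338, -0.1153, 0.2045]
tool_rot: [[-0.985, 0.173, 0.005], [0.173, 0.985, -0.001], [-0.005, 0.0, -1.0]]
ft_force: [0.5, 0.9, -0.1]
grip_width: -0.001
finger_force: 0.0
```

Call:
arm_command(
  rows=[
    [[0,0,0],[0,0,0]],
    [[0,0,0],[0,0,0]],
    [[0,0,0],[0,0,0]],
    [[0,0,0],[0,0,0]],
    [[0,0,0],[0,0,0]],
    [[0,0,0],[0,0,0]],
    [[0,0,0],[0,0,0]],
    [[0,0,0],[0,0,0]],
  ],
)

```text
clock: 14.6
tool_pos: [0.532, -0.1155, 0.2006]
tool_rot: [[-0.985, 0.174, 0.0], [0.174, 0.985, -0.0], [-0.0, 0.0, -1.0]]
ft_force: [-0.0, 0.9, 0.3]
grip_width: 0.004
finger_force: 0.0
```

```bash
python3 look.py w4; python3 yaw.py w4.npz
python3 - <<'E'
from h import *
d=np.load("w4.npz");save("w4c.png",cv2.resize(d["I"][100:310,210:430],None,fx=2.7,fy=2.7,interpolation=cv2.INTER_CUBIC))
E
```

```text
t 14.6 pos [ 0.532  -0.1155  0.2006] rot [-0.9847  0.1744  0.0001  0.1744  0.9847 -0.     -0.0001  0.     -1.    ] F [-0.0174  0.8875  0.3218]
disc [ 0.5335 -0.1156  0.0562]
tab angles [-118.0319  -46.0319   25.9681   97.9681  169.9681] 1091 0.9888802000461521
brass hist (array([148,   0,  91,   0,   0, 147,   1,   0,  62,   0,   0,  94,  18,
        87, 178]), array([-180, -156, -132, -108,  -84,  -60,  -36,  -12,   12,   36,   60,
         84,  108,  132,  156,  180]))
pose [ 0.5332 -0.1159 -0.1741] yaw deg -9.975972168191426 front 170.02402783180858 0.06009271697786308 12064 55927
arm 169.6257767152758 481
btn top z [0.0314 0.0411 0.0417]
btn [0.5581 0.0292 0.0405] 589
btn dir -9.74105809570682 0.14720834641528543
```

View pics/w4c.png

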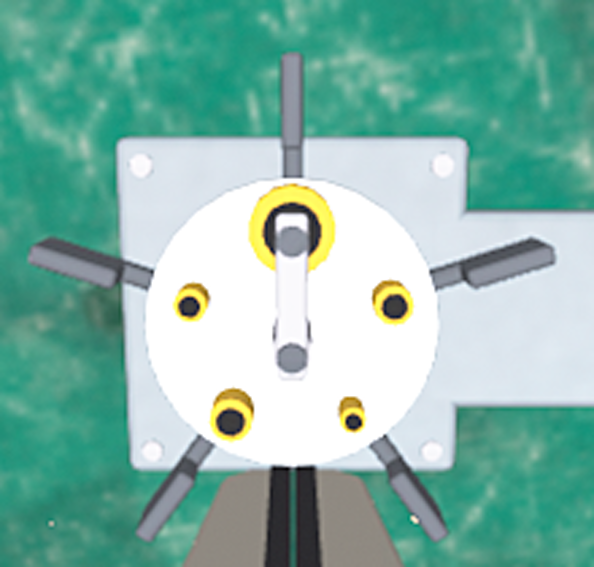

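Turret is at 169.97° against a front of about 170.0°, and the picture shows the wide guide at (290,228) centred under the nozzle at (291,240). Next is the button.

Call:
arm_command(
  rows=[
    [[0,35,0],[0,0,0]],
    [[0,75,0],[0,0,0]],
    [[-1,115,0],[0,0,0]],
    [[-1.5,145.5,30],[0,0,0]],
    [[-1.5,145.5,80],[0,0,0]],
    [[-1.5,145.5,120],[0,0,0]],
    [[-1.5,145.5,150],[0,0,0]],
    [[-1.5,145.5,165],[0,0,0]],
  ],
)

```text
clock: 15.65
tool_pos: [0.5579, 0.0275, 0.034]
tool_rot: [[-0.985, 0.174, -0.002], [0.174, 0.985, -0.0], [0.002, -0.0, -1.0]]
ft_force: [0.3, -1.5, -0.2]
grip_width: 0.005
finger_force: 0.0
```

Call:
arm_command(
  rows=[
    [[0,0,1],[0,0,0]],
    [[0,0,2],[0,0,0]],
    [[0,0,3],[0,0,0]],
    [[0,0,5],[0,0,0]],
    [[0,0,7],[0,0,0]],
    [[0,0,9],[0,0,0]],
    [[0,0,10],[0,0,0]],
    [[0,0,10],[0,0,0]],
  ],
)

```text
clock: 16.65
tool_pos: [0.5588, 0.0275, 0.0256]
tool_rot: [[-0.985, 0.174, -0.0], [0.174, 0.985, -0.0], [0.0, -0.0, -1.0]]
ft_force: [-0.3, -0.1, 1.6]
grip_width: 0.004
finger_force: 0.7
```

Run:
```python
from h import *
o,c=cam("scene");print(o["tool_pos"],o["ft_force"])
P=world(c);R=P.reshape(-1,3);q=(R-np.array(o["tool_pos"]))
s=(np.hypot(q[:,0],q[:,1])<.03)&(R[:,2]>.02)&(R[:,2]<.08)
print(R[s].round(4)[::6])
```

```text
[0.55879073 0.02751604 0.02555261] [-0.26341947 -0.09175127  1.64730359]
[[0.5509 0.0391 0.0789]
 [0.566  0.0095 0.0796]
 [0.5641 0.0111 0.0771]
 [0.5468 0.0154 0.0798]
 [0.5619 0.0048 0.0779]
 [0.5487 0.0144 0.0767]
 [0.5614 0.0081 0.074 ]
 [0.5478 0.0173 0.0731]
 [0.5579 0.0077 0.073 ]
 [0.549  0.0231 0.0675]
 [0.5592 0.0135 0.0672]
 [0.551  0.0262 0.0625]
 [0.559  0.0134 0.0646]
 [0.5498 0.0287 0.0592]
 [0.5536 0.0106 0.0654]
 [0.55   0.0293 0.0561]
 [0.5518 0.0084 0.0643]
 [0.5502 0.0299 0.0529]
 [0.5541 0.0117 0.0592]
 [0.5508 0.031  0.0495]
 [0.5557 0.0141 0.0547]
 [0.5485 0.0282 0.0489]
 [0.555  0.0135 0.0525]
 [0.5524 0.0337 0.042 ]
 [0.5542 0.0126 0.0505]
 [0.5486 0.029  0.043 ]
 [0.5565 0.016  0.0452]
 [0.553  0.0432 0.0319]
 [0.5477 0.0124 0.0479]
 [0.573  0.0222 0.0325]
 [0.5485 0.0335 0.0354]
 [0.5561 0.0199 0.0381]
 [0.5733 0.0189 0.031 ]
 [0.5461 0.0305 0.035 ]
 [0.5532 0.0164 0.0381]
 [0.5723 0.0179 0.0291]
 [0.5443 0.0365 0.0303]
 [0.5482 0.0179 0.0369]
 [0.564  0.0153 0.031 ]
 [0.5406 0.0357 0.0295]
 [0.5466 0.02   0.0339]
 [0.56   0.0141 0.0305]
 [0.5429 0.0473 0.0203]
 [0.5448 0.0258 0.0292]
 [0.5535 0.0138 0.0308]
 [0.5678 0.0091 0.0265]
 [0.5432 0.024  0.0279]
 [0.5531 0.0057 0.0318]
 [0.5367 0.0314 0.0246]
 [0.5448 0.0185 0.0269]
 [0.5392 0.0312 0.0208]
 [0.5448 0.0149 0.0257]
 [0.5425 0.0161 0.0234]
 [0.5414 0.0149 0.0216]]
```

Force starts at TCP z of about 25.6 mm, so the button is just in contact. I'll press on in small steps.

Call:
arm_command(
  rows=[
    [[0,0,1],[0,0,0]],
    [[0,0,2],[0,0,0]],
    [[0,0,3],[0,0,0]],
    [[0,0,4],[0,0,0]],
    [[0,0,5],[0,0,0]],
    [[0,0,5],[0,0,0]],
    [[0,0,5],[0,0,0]],
    [[0,0,5],[0,0,0]],
  ],
)

```text
clock: 17.7
tool_pos: [0.5588, 0.0275, 0.0206]
tool_rot: [[-0.985, 0.174, 0.0], [0.174, 0.985, -0.0], [-0.0, -0.0, -1.0]]
ft_force: [-0.6, 0.4, 3.6]
grip_width: 0.007
finger_force: 1.8
```

Call:
arm_command(
  rows=[
    [[0,0,0.5],[0,0,0]],
    [[0,0,1],[0,0,0]],
    [[0,0,1.5],[0,0,0]],
    [[0,0,2],[0,0,0]],
    [[0,0,2],[0,0,0]],
    [[0,0,2],[0,0,0]],
    [[0,0,2],[0,0,0]],
    [[0,0,2],[0,0,0]],
  ],
)

```text
clock: 18.7
tool_pos: [0.559, 0.0275, 0.0199]
tool_rot: [[-0.985, 0.174, 0.0], [0.174, 0.985, -0.0], [-0.0, 0.0, -1.0]]
ft_force: [-6.1, -0.8, 19.8]
grip_width: 0.003
finger_force: 10.1
```

The button bottomed out: the force jumped to 20 N and the travel stopped. Releasing straight up.

Call:
arm_command(
  rows=[
    [[0,0,-2],[0,0,0]],
    [[0,0,-5],[0,0,0]],
    [[0,0,-9],[0,0,0]],
    [[0,0,-15],[0,0,0]],
    [[0,0,-40],[0,0,0]],
    [[0,0,-80],[0,0,0]],
    [[0,0,-130],[0,0,0]],
    [[0,0,-180],[0,0,0]],
  ],
)

```text
clock: 19.7
tool_pos: [0.5585, 0.0275, 0.2002]
tool_rot: [[-0.985, 0.174, -0.0], [0.174, 0.985, 0.0], [0.0, -0.0, -1.0]]
ft_force: [0.6, -0.1, -0.1]
grip_width: 0.006
finger_force: 0.0
```

Call:
arm_command(
  rows=[
    [[0,-50,0],[0,0,0]],
    [[0,-100,0],[0,0,0]],
    [[0,-145,0],[0,0,0]],
    [[0,-145,0],[0,0,0]],
    [[0,-145,0],[0,0,0]],
    [[0,-145,0],[0,0,0]],
    [[0,-145,0],[0,0,0]],
    [[0,-145,0],[0,0,0]],
  ],
)

```text
clock: 20.7
tool_pos: [0.5337, -0.1147, 0.1986]
tool_rot: [[-0.985, 0.173, -0.0], [0.173, 0.985, 0.0], [0.0, 0.0, -1.0]]
ft_force: [0.2, -0.4, -0.4]
grip_width: 0.002
finger_force: 0.0
```

```bash
python3 look.py w5; python3 yaw.py w5.npz
```

```text
t 20.7 pos [ 0.5337 -0.1147  0.1986] rot [-0.9849  0.1733 -0.0001  0.1733  0.9849  0.      0.0001  0.     -1.    ] F [ 0.2135 -0.3749 -0.4102]
disc [ 0.5313 -0.1177  0.055 ]
tab angles [-118.0561  -46.0561   25.9439   97.9439  169.9439] 1104 0.9859315741560418
brass hist (array([122,   0,  92,   3,   0, 119,  30,   0,  61,   0,   0, 113,   0,
       135, 160]), array([-180, -156, -132, -108,  -84,  -60,  -36,  -12,   12,   36,   60,
         84,  108,  132,  156,  180]))
pose [ 0.5333 -0.1159 -0.1736] yaw deg -9.946807375102415 front 170.05319262489758 0.055151547608709765 12119 56897
arm 170.44379684763746 481
btn top z [0.0314 0.0409 0.0416]
btn [0.5581 0.029  0.0403] 610
btn dir -9.678358451391432 0.1470404279209179
```

The turret is still aligned, the button is back up, the selector hasn't moved and the arm is clear.

```bash
python3 -c "
from workcell import ctrl
print(ctrl.job_done())"
```

```text
the job is handed in; nothing more can be done
None
```

The widest guide is centred under the nozzle (turret within about 0.1° of the front by camera), the button was pressed fully down and came back up, and the job was handed in at about 21 s with the selector unmoved; a first push passed over the tabs without touching anything, because the fingertips sit about 15 mm above the reported TCP.

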